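# Fetch the serving spatula out of the chocolate case

### The job

The sliding glass pane on the little chocolate case has been pushed open: first swing its hinged keeper bar down flat on to the rail until it clicks into its catch, so that the pane cannot slide shut on the job. Then take the serving spatula lying in the case by its handle and bring it out through the opening, tilting it handle first because it is longer than the opening is wide. Do not put it down: finish while holding it in the gripper, motionless, with every part of it a hand's width above the glass; keep the keeper shut and leave the tubs of chocolate and the tray where they are.

Things in the scene. Friction and masses are not known exactly. Their poses are not given: they have to be found in the camera images.
- case: Low glass-walled display case with steel top frame, fixed to the counter, 300 (x) by 470 (y) by 125 mm high. Origin: centre of its underside; y along its length. White deck inside at z 28 mm, inside space x -143 to 143, y -215 to 215 mm. Its front (-x) top rail, centre line x -140 mm, 24 mm wide, top z 125 mm, carries the keeper bar
- opening (a point): Centre of the free opening in the case's top, level with the frame's top: case x 0, y -107, z 125 mm. The opening is case x -128 to 128, y -215 to 0 mm, frame z 105 to 125 mm. From y 0 to 215 mm the case is covered by fixed glass (underside z 112 mm) with the open pane stacked on it (top z 122.5 mm)
- pane (a joint): Sliding glass pane: 0 m = pushed fully open (as at the start), grows as it slides shut towards the case's -y. Moves stiffly (3 N). Its finger pull reaches z 133 mm. A steel lug on it stands over the front rail at case x -147 to -113, y 0 to 12, up to z 144 mm; the shut keeper bar blocks the lug
- keeper (a joint): Keeper bar, round steel, 12 mm thick, 212 mm long from its hinge. 0 rad = shut, level along the front rail, pointing from the hinge to the case's +y; grows as its free end swings up. Starts raised, stays where it is left (hinge friction 0.15 N m). Two sprung balls in the catch give way about 0.1 rad from shut and close over the bar: about 9 N on the black sleeve pushes it home
- keeper_hinge (a point): Hinge axis of the keeper bar, fixed on the front rail at the case's -y end: case x -140, y -215, z 135 mm, axis along the case's x
- keeper_grip (a point): Middle of the keeper's black sleeve (18 mm thick, 40 mm long), on the bar's axis 105 mm from the hinge: the place to push. Its y axis points along the bar to the free end
- catch (a point): The keeper's catch on the front rail, 160 mm from the hinge: two steel cheeks with a sprung ball each, 22 mm along the bar, 34 mm wide, top at z 151 mm. This point: on the axis of the shut bar (z 135 mm)
- spatula_grip (a point): Cranked serving spatula, 350 mm long, 140 g, lying on the deck, black handle 125 by 26 wide by 22 mm high below the opening, flat steel blade 36 wide, 4 mm thick, level with the handle's underside, under the glass. This point: in the handle, half-way up, 25 mm behind its front end, near the balance point: grasp here, across. x axis: to the blade tip (case's +y); z: out of its top
- spatula_butt (a point): Middle of the handle's rear end, 100 mm behind spatula_grip
- spatula_tip (a point): Blade tip, 250 mm ahead of spatula_grip and 9 mm below it
- spatula: The same spatula; origin on its underside below spatula_grip
- tub_long: Clear oblong tub of chocolate sticks, 78 by 150 by 56 mm, loose in the case under the glass near its back (+x) wall; origin: centre of underside. Leave alone
- tub_round: Clear round tub of truffles, 78 mm across, 55 mm high, loose in the case below the opening near its back (+x) wall; origin: centre of underside. Leave alone
- tray: Steel tray of chocolate squares, 240 by 160 by 18 mm, loose on the counter to the left of the case; origin: centre of underside. Leave alone. (A fixed white shop scale, 260 by 240 by 85 mm, stands on the counter 0.6 m to the robot's right; nothing to do with it)

How it is judged:
By the outcome, as a careful person would: the job done as asked, in the order asked, and still so for the second after the job is handed in, while the arm keeps its last pose, push and grip.
It also fails if it takes over 51 s, if anything falls off the work surface, if the arm or the gripper's body presses on something with over 40 N, if the wrist force passes 120 N, or if a joint passes its speed limit or range.

### The arm

A 6-joint arm with a two-finger parallel gripper is mounted at the origin on the work surface. World frame = base frame: x ahead of the robot, y to its left, z up, the work surface at z = 0. Lengths are in m, angles in degrees, forces in N, time in s.
With the tool pointing down it reaches from about 0.35 to 0.875 m from the base axis. Payload 4.2 kg.
Tool frame: the origin (TCP) lies at the centre of the arm's flange, where the gripper is bolted on; the fingertips stand 182 mm ahead of it and the grasp point (between the pads) lies 164 mm ahead of it (r.nose_length is the distance from the TCP to the fingertips, in m); z points along the fingers, y is the line along which they close (so a half turn about z gives the same grasp; the last joint's range is limited). The gripper opens to 87 mm and grips with 3 to 60 N. Pads are 19 mm wide; open, the fingers measure 117 mm over their backs; the gripper's body (75 mm by 190 mm) begins 51 mm behind the grasp point.
Start: joints at [81.967, 22.042, 0.453, 0, -68.411, -14.817], TCP at [0.243, 0.576, 0.405] pointing down, gripper open.
Joint ranges: [-179.83, 179.83], [-69.29, 118.12], [-61.27, 80.66], [-181.25, 117.63], [-171.15, -9.14], [-177.46, 177.46]. Speed limits (degrees/s): [159.86, 159.86, 180, 180, 180, 180].

### API

Orientations are given as a 3x3 rotation matrix whose columns are the frame's x, y, z axes.
In Python, from station import r, vision gives the robot as it stands. The module is installed in compiled form; this text tells all that it offers.
- The arm moves only by the shell command python3 -m creep 'ROWS'. ROWS is JSON, a list of rows, each a list of 7 numbers: the opening, from -1 (shut) to 1 (fully open), then the shift along the tool's x, y, z in mm, then the turn, a rotation vector about the tool's x, y, z in degrees. A call has 1 to 8 rows; each row is the pose to reach, as a shift and turn from the pose commanded when the call began, along the tool's axes at that moment; what a row does not reach only later rows make up. A row lasts 1/12 s, in which the tool goes at most 41.7 mm and 7.16 degrees, less where a joint would pass 70% of its speed; a pose out of reach is approached as far as the arm can. A call with a gripper value outside its range is refused whole. The fingers move at their own pace and stop on an object; the grip force is fixed at half the most. Time passes only in rows, so rows that repeat a pose let the fingers close. It gives the time, the measured TCP pose, the force, the opening and the grip force at its end, in the units of the state.
- r.sense(): the state, without advancing time (a new reading comes with each control period).
- vision.capture(name): name is "scene" or "side" or "wrist"; returns (picture, depth): 420x560x3 uint8, red, green, blue; 420x560 float32, m along the optical axis (not along the pixel's ray), 0 where there is no reading.
- vision.camera_model(name): a dict with "vertical_fov" (degrees; the focal length in pixels is half the picture's height over the tangent of half this angle, whatever the lens; pixels are square), "cx", "cy" (the principal point, pixels), "distortion" ([k1, k2, p1, p2, k3] as OpenCV has them; the pictures are not rectified), "extrinsics" (4x4, takes a point from camera to world coordinates); the wrist camera has in their place "mount" (4x4, takes a point from camera to tool coordinates, whose origin is the TCP and whose axes are the flange's). Camera axes: x right, y down, z forward; pixel columns grow to the right and rows downward; lengths in m; the calibration is good to about 2 mm. A picture is of the moment at which its call begins: read the wrist's pose just before it. camera_model takes no time and is no camera call.
- r.finish_job(): hands the job in; it is judged then, once.
Trained networks look in the newest picture that a camera, given by its name, has taken for a name from the list of things; names that differ only in an ending like _2 or _b are one class to them, and where a whole thing is asked for, a point or a joint stands for the part that bears it (a point fixed in the world has none). Each returns a list of dicts, best first, with "conf" (0 to 1); they miss things now and then, are a little off and sometimes report something else, mostly with a low value. They report only what shows in the picture. A call takes as long as a camera call.
- vision.find_in(camera, thing): "uv" ([column, row] in pixels, amid what is visible of it).
- vision.cut_out(camera, thing): "region" (420x560 bool, what is visible of it) and "uv" ([column, row] in pixels, amid what is visible of it).
The state is a dict: "time_s": time; "joints": joint angles; "joint_velocities": joint speeds; "effort": joint torques, N m; "tcp_pos": TCP position; "ee_rot": TCP orientation; "wrist_force": force on the tool from outside, world axes, zero at the start; "moment": the same for the moment, N m; "gripper_width": opening from 0.0 (shut) to 1.0 (fully open); "gripper_force": force on a finger pad.
Only numpy, scipy, OpenCV 4.12 (cv2) and the standard library are available. Lean on these libraries where they do the work, as an engineer would, in place of code of your own. Each camera call takes 0.05 s, during which the arm holds its last target. There are 200 camera calls.

## Working session

There is one attempt and no reset: what is moved stays moved. The work goes in short steps, Python scripts to look and compute and a shell command to move; the robot and the scene stay as the last step left them, time stands still between calls to the robot, and variables do not carry over. Pictures are saved under pics/ and viewed, at most 10 in all, crops included, and the job is handed in when it is done.

```bash
mkdir -p pics
cat > h.py <<'E'
import numpy as np, cv2
from station import r, vision
def K(n):
    m=vision.camera_model(n); f=210/np.tan(np.radians(m["vertical_fov"]/2))
    return m,np.array([[f,0,m["cx"]],[0,f,m["cy"]],[0,0,1]]),np.array(m["distortion"],float)
def ext(n,s=None):
    m=vision.camera_model(n)
    if "extrinsics" in m: return np.array(m["extrinsics"])
    s=s or r.sense(); T=np.eye(4); T[:3,:3]=s["ee_rot"]; T[:3,3]=s["tcp_pos"]; return T@np.array(m["mount"])
def ray(n,uv,T):
    m,k,d=K(n); p=cv2.undistortPoints(np.array(uv,float).reshape(-1,1,2),k,d).reshape(-1,2)
    return np.c_[p,np.ones(len(p))]@T[:3,:3].T, T[:3,3]
def pts(n,uv,depth,T):
    v,o=ray(n,uv,T); uv=np.round(np.array(uv)).astype(int).reshape(-1,2)
    return o+v*depth[uv[:,1],uv[:,0]][:,None]
def atz(n,uv,z,T):
    v,o=ray(n,uv,T); return o+v*((z-o[2])/v[:,2])[:,None]
def proj(n,P,T):
    m,k,d=K(n); W=np.linalg.inv(T); rv,_=cv2.Rodrigues(W[:3,:3])
    return cv2.projectPoints(np.array(P,float).reshape(-1,3),rv,W[:3,3],k,d)[0].reshape(-1,2)
E
python3 - <<'E'
from h import *
s=r.sense(); print(s["time_s"],np.round(s["ee_rot"],3).tolist(), s["gripper_width"])
for n in ["scene","side","wrist"]:
    T=ext(n); im,d=vision.capture(n); cv2.imwrite(f"pics/{n}0.png",im[...,::-1]); np.save(f"{n}0.npy",d)
    print(n,np.round(T[:3,3],3),np.round(T[:3,2],2))
    for t in ["case","keeper_grip","catch","spatula_grip","spatula_butt","keeper","spatula","tub_round"]:
        for q in vision.find_in(n,t)[:1]: print(t,np.round(q["uv"]),round(q["conf"],2),np.round(pts(n,[q["uv"]],d,T)[0],3))
E
```

```text
0.0 [[0.921, -0.389, -0.001], [-0.389, -0.921, -0.002], [0.0, 0.002, -1.0]] 0.9999152647491039
scene [1.407 0.09  1.237] [-0.57  0.1  -0.81]
case [246. 216.] 0.56 [0.644 0.109 0.123]
keeper_grip [182. 159.] 0.74 [ 0.481 -0.048  0.212]
catch [245. 215.] 0.78 [0.639 0.107 0.122]
spatula_grip [215. 221.] 0.63 [0.592 0.018 0.042]
spatula_butt [213. 219.] 0.57 [0.59  0.011 0.051]
keeper [182. 162.] 0.84 [ 0.484 -0.049  0.203]
spatula [206. 222.] 0.68 [ 0.593 -0.009  0.04 ]
tub_round [196. 246.] 0.8 [ 0.69  -0.042  0.072]
side [0.258 1.328 0.962] [ 0.22 -0.77 -0.6 ]
case [274. 210.] 0.66 [0.571 0.241 0.123]
keeper_grip [259. 171.] 0.7 [ 0.692 -0.001  0.083]
catch [273. 210.] 0.67 [0.575 0.24  0.124]
spatula_grip [295. 179.] 0.39 [ 0.582 -0.037  0.048]
spatula_butt [294. 175.] 0.63 [ 0.59  -0.055  0.049]
keeper [331. 134.] 0.6 [ 0.469 -0.001  0.246]
spatula [272. 204.] 0.61 [0.585 0.214 0.124]
tub_round [260. 171.] 0.96 [0.686 0.001 0.084]
wrist [0.306 0.549 0.384] [-0.23  0.1  -0.97]
```

```bash
python3 -c "
import cv2,numpy as np
a=[cv2.imread(f'pics/{n}0.png') for n in ['scene','side']]
cv2.imwrite('pics/both0.png',cv2.resize(np.vstack(a),(400,600)))"
```

```text
(no output)
```

View pics/scene0.png

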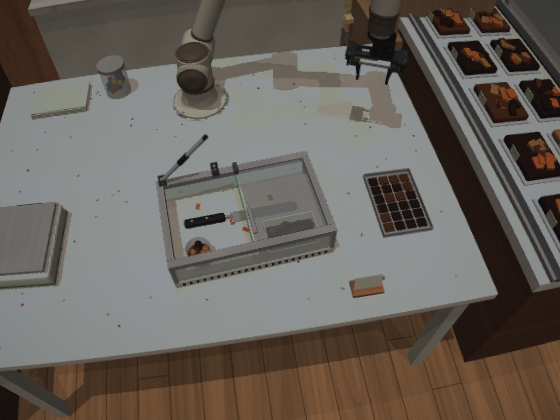

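View pics/side0.png

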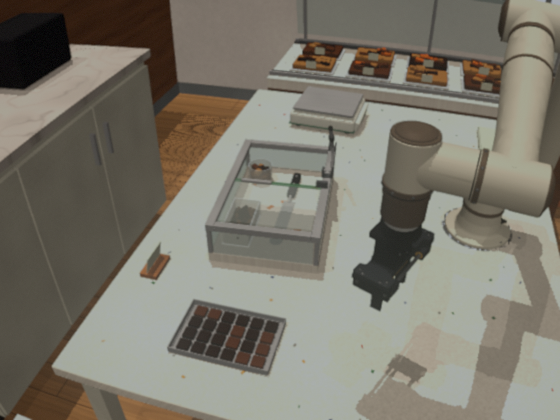

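The scene view shows the case with corners near (158,182), (312,155), (335,240) and (178,278). The keeper is raised from (162,181) to (207,137), the handle is around (185–225,220), and the tray is on the right. Next I fit the case pose from depth.

Run:
```python
from h import *
d=np.load("scene0.npy"); im=cv2.imread("pics/scene0.png"); T=ext("scene")
vv,uu=np.mgrid[120:300,140:350]; uv=np.c_[uu.ravel(),vv.ravel()]
P=pts("scene",uv,d,T); ok=d[uv[:,1],uv[:,0]]>0
m=ok&(abs(P[:,2]-.124)<.006)
rect=cv2.minAreaRect((P[m][:,:2]*1000).astype(np.float32)); print(rect, m.sum())
# robust: largest component
# keeper points
k=ok&(P[:,2]>.14); Q=P[k]; print(len(Q)); 
for z in np.arange(.14,.36,.02):
    q=Q[(Q[:,2]>=z)&(Q[:,2]<z+.02)]; print(round(z,2),len(q),np.round(np.median(q,0),3) if len(q) else '')
c=im[uv[:,1],uv[:,0]].max(1)
b=ok&(c<45)&(P[:,2]<.065)&(P[:,2]>.04)&(abs(uv[:,1]-220)<14)&(uv[:,0]<232)
print(b.sum(), cv2.minAreaRect((P[b][:,:2]*1000).astype(np.float32)),np.median(P[b],0))
```

```text
((604.7354736328125, 104.45175170898438), (309.7180480957031, 472.43701171875), 5.617595672607422) 7969
420
0.14 165 [0.482 0.031 0.146]
0.16 32 [ 0.485 -0.089  0.17 ]
0.18 38 [ 0.483 -0.069  0.188]
0.2 59 [ 0.482 -0.049  0.21 ]
0.22 48 [ 0.479 -0.03   0.228]
0.24 34 [ 0.476 -0.007  0.25 ]
0.26 36 [0.474 0.015 0.272]
0.28 8 [0.47  0.024 0.282]
0.3 0 
0.32 0 
0.34 0 
278 ((585.08935546875, -13.526798248291016), (28.000125885009766, 120.66944122314453), 3.9845454692840576) [ 0.58767157 -0.01211712  0.04731367]
```

```bash
cat >> h.py <<'E'
from scipy.spatial.transform import Rotation as Ro
C=np.array([.605,.104,0]); YAW=np.radians(5.6)
def Rc(): return Ro.from_euler('z',YAW).as_matrix()
def c2w(p): return C+Rc()@np.array(p,float)/1000
def w2c(p): return (Rc().T@(np.array(p)-C).T).T*1000
def tool(th=0,roll=0): # butt-up tilt
    R=np.array([[0,-1,0],[-1,0,0],[0,0,-1.]])
    return Rc()@Ro.from_euler('x',-th,degrees=True).as_matrix()@R
def go(tip_case,th=0,L=.182):
    "shift/turn to bring the point L ahead of the TCP to case point (mm)"
    s=r.sense(); R=np.array(s["ee_rot"]); G=tool(th)
    t=c2w(tip_case)-L*G[:,2]
    print("shift",np.round(R.T@(t-s["tcp_pos"])*1000,1),"turn",np.round(Ro.from_matrix(R.T@G).as_rotvec(degrees=True),1),"t",round(s["time_s"],2))
def st(L=.182):
    s=r.sense(); R=np.array(s["ee_rot"]); print("t",round(s["time_s"],2),"pt_case",np.round(w2c(np.array(s["tcp_pos"])+L*R[:,2]),1),"F",np.round(s["wrist_force"],1),"g",round(s["gripper_width"],3),round(s["gripper_force"],1))
E
python3 -c "
from h import *
print(c2w([-140,-215,135]))
go([-140,-141,340])"
```

```text
[ 0.48664849 -0.1236355   0.135     ]
shift [ 461.2  484.9 -117.3] turn [ 0.  -0.  61.6] t 1.35
```

```bash
python3 -m creep '[[-1,0,0,-40,0,0,0],[-1,0,0,-80,0,0,0],[-1,0,0,-117,0,0,0],[-1,27,29,-117,0,0,5],[-1,54,58,-117,0,0,10],[-1,82,87,-117,0,0,16],[-1,110,116,-117,0,0,22],[-1,138,145,-117,0,0,28]]'; python3 -c "
from h import *
go([-140,-141,340])"
```

```text
time_s: 2.02
tcp_pos: [0.3137, 0.3868, 0.5219]
ee_rot: [[0.628, -0.778, 0.0], [-0.778, -0.628, 0.0], [-0.0, -0.0, -1.0]]
wrist_force: [0.4, -0.7, 1.2]
gripper_width: 0.473
gripper_force: 0.0
shift [ 4.440e+02  1.452e+02 -2.000e-01] turn [-0.   0.  33.3] t 2.02
```

```bash
python3 -m creep '[[-1,38,12,0,0,0,3],[-1,76,25,0,0,0,6],[-1,114,37,0,0,0,9],[-1,152,50,0,0,0,13],[-1,190,62,0,0,0,17],[-1,228,75,0,0,0,21],[-1,266,87,0,0,0,25],[-1,304,99,0,0,0,29]]'; python3 -c "
from h import *
go([-140,-141,340])"
```

```text
time_s: 2.68
tcp_pos: [0.4285, 0.0884, 0.5223]
ee_rot: [[0.173, -0.985, 0.001], [-0.985, -0.173, 0.001], [-0.001, -0.001, -1.0]]
wrist_force: [0.6, 1.2, 0.4]
gripper_width: 0.014
gripper_force: 0.0
shift [145.1 -26.1   0.3] turn [-0.1  0.   4.4] t 2.68
```

```bash
python3 -m creep '[[-1,40,-7,0,0,0,1],[-1,78,-13,0,0,0,2],[-1,115,-20,0,0,0,3],[-1,145,-26,0,0,0,4.4],[-1,145,-26,0,0,0,4.4],[-1,145,-26,0,0,0,4.4]]'
python3 - <<'E'
from h import *
st(); T=ext("wrist"); im,d=vision.capture("wrist"); im=im[...,::-1].copy(); cv2.imwrite("pics/w1.png",im); np.save("w1.npy",d)
print(np.round(w2c(T[:3,3])),np.round(Rc().T@T[:3,2],2))
L=[[-128,-215,125],[128,-215,125],[128,0,125],[-128,0,125],[-140,-215,135],[-140,-3,135],[-140,-141,209],[-30,-77,50],[-30,-177,50]]
for p,q in zip(L,proj("wrist",[c2w(p) for p in L],T)):
    print(p,np.round(q)); cv2.circle(im,tuple(int(x) for x in np.clip(q,-999,999)),4,(0,0,255),1)
cv2.imwrite("pics/w1a.png",im)
for t in ["keeper_grip","spatula_grip","spatula_butt","keeper","tub_round"]:
    for q in vision.find_in("wrist",t)[:1]: print(t,np.round(q["uv"]),round(q["conf"],2),np.round(w2c(pts("wrist",[q["uv"]],d,T)[0])))
E
```

```text
time_s: 3.18
tcp_pos: [0.4801, -0.0491, 0.5214]
ee_rot: [[0.097, -0.995, -0.001], [-0.995, -0.097, -0.0], [-0.0, 0.001, -1.0]]
wrist_force: [-0.5, 0.3, -0.8]
gripper_width: 0.004
gripper_force: 0.0
t 3.18 pt_case [-139.4 -140.1  339.4] F [-0.5  0.3 -0.8] g 0.004 0.0
[-139. -209.  501.] [-0.    0.25 -0.97]
[-128, -215, 125] [270.  99.]
[128, -215, 125] [ 21. 104.]
[128, 0, 125] [ 52. 295.]
[-128, 0, 125] [272. 298.]
[-140, -215, 135] [283.  98.]
[-140, -3, 135] [283. 300.]
[-140, -141, 209] [283. 192.]
[-30, -77, 50] [195. 213.]
[-30, -177, 50] [191. 133.]
keeper_grip [290. 176.] 0.89 [-146. -153.  204.]
spatula_grip [201. 181.] 0.93 [ -39. -118.   50.]
spatula_butt [200. 179.] 0.88 [ -37. -120.   49.]
keeper [284. 177.] 0.69 [-141. -153.  206.]
tub_round [101. 158.] 0.61 [  71. -151.   76.]
```

View pics/w1a.png

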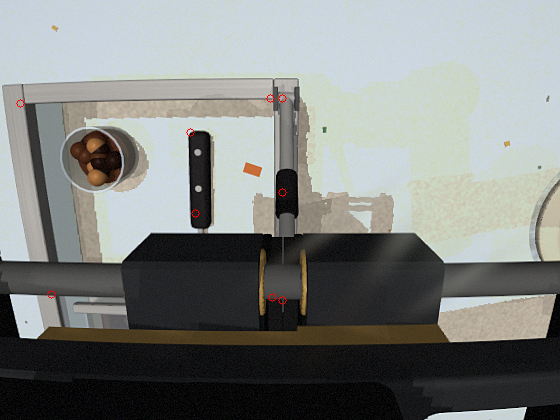

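The wrist view shows the keeper sleeve at (286,193), the handle spanning (200,130–228) and the round tub at (98,158). The case frame sits about 3 mm further to -x than my fit. I push the keeper along its arc.

```bash
sed -i 's/C=np.array(\[.605,.104,0\])/C=np.array([.602,.1037,0])/' h.py; python3 -m creep '[[-1,0,3,40,0,0,0],[-1,0,3,80,0,0,0],[-1,0,3,108,0,0,0],[-1,-8,3,121,0,0,0],[-1,-16,3,136,0,0,0],[-1,-22,3,151,0,0,0],[-1,-26,3,165,0,0,0],[-1,-28,3,175,0,0,0]]'
python3 - <<'E'
from h import *
st(); T=ext("wrist")
im,d=vision.capture("wrist"); m,k,dd=K("wrist")
a=atz("wrist",[[200,131],[200,228]],.05,np.array([[1,0,0,0],[0,1,0,0],[0,0,1,0],[0,0,0,1.]])) if 0 else None
cv2.imwrite("pics/w2.png",im[...,::-1])
E
```

```text
time_s: 4.15
tcp_pos: [0.4737, -0.0188, 0.346]
ee_rot: [[0.102, -0.995, -0.0], [-0.995, -0.102, 0.0], [-0.0, 0.0, -1.0]]
wrist_force: [0.2, 0.6, 1.0]
gripper_width: 0.007
gripper_force: 0.4
t 4.15 pt_case [-139.7 -109.4  164. ] F [0.2 0.6 1. ] g 0.007 0.4
```

View pics/w2.png

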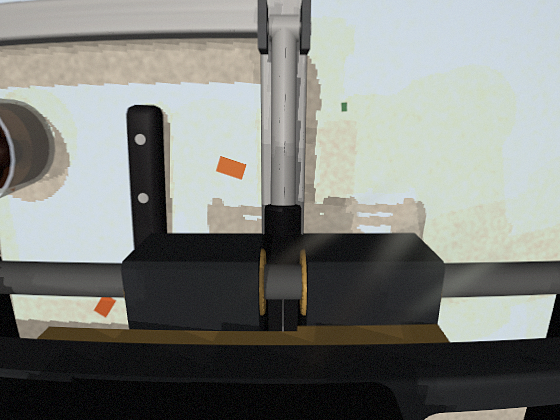

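The bar has come down under the fingers, with the sleeve at (284,220). I push on to the catch.

```bash
python3 -m creep '[[-1,0,0,6,0,0,0],[-1,0,0,11,0,0,0],[-1,0,0,15,0,0,0],[-1,0,0,18,0,0,0],[-1,0,0,20,0,0,0],[-1,0,0,21,0,0,0]]'; python3 -c "
from h import *
st()"
```

```text
time_s: 4.7
tcp_pos: [0.4743, -0.0199, 0.3264]
ee_rot: [[0.101, -0.995, 0.002], [-0.995, -0.101, 0.0], [-0.0, -0.002, -1.0]]
wrist_force: [-1.0, 2.5, 10.1]
gripper_width: 0.006
gripper_force: 4.7
t 4.7 pt_case [-138.7 -110.5  144.4] F [-1.   2.5 10.1] g 0.006 4.7
```

```bash
python3 -m creep '[[-1,0,0,1,0,0,0],[-1,0,0,2,0,0,0],[-1,0,0,3,0,0,0],[-1,0,0,3,0,0,0]]'; python3 -m creep '[[-1,0,0,-15,0,0,0],[-1,0,0,-40,0,0,0],[-1,0,0,-80,0,0,0],[-1,20,-30,-120,0,0,0],[-1,20,-60,-120,0,0,0],[-1,20,-100,-120,0,0,0],[-1,20,-118,-120,0,0,0],[-1,20,-118,-120,0,0,0]]'
python3 - <<'E'
from h import *
st(); T=ext("wrist")
im,d=vision.capture("wrist"); cv2.imwrite("pics/w3.png",im[...,::-1]); np.save("w3.npy",d)
for t in ["keeper_grip","spatula_grip","spatula_butt","catch"]:
    for q in vision.find_in("wrist",t)[:1]: print(t,np.round(q["uv"]),round(q["conf"],2),np.round(w2c(pts("wrist",[q["uv"]],d,T)[0])))
E
```

```text
time_s: 5.03
tcp_pos: [0.4744, -0.0198, 0.3261]
ee_rot: [[0.102, -0.995, 0.003], [-0.995, -0.102, -0.0], [0.0, -0.002, -1.0]]
wrist_force: [-7.9, 4.0, 19.7]
gripper_width: 0.0
gripper_force: 9.6
time_s: 5.7
tcp_pos: [0.5966, -0.0281, 0.4411]
ee_rot: [[0.099, -0.995, -0.001], [-0.995, -0.099, -0.001], [0.0, 0.001, -1.0]]
wrist_force: [0.9, 0.5, 0.2]
gripper_width: 0.007
gripper_force: 0.0
t 5.7 pt_case [ -18.3 -130.8  259.1] F [0.9 0.5 0.2] g 0.007 0.0
keeper_grip [440. 172.] 0.87 [-139. -151.  141.]
spatula_grip [296. 182.] 0.56 [ -32. -123.   49.]
spatula_butt [296. 179.] 0.76 [ -32. -127.   49.]
catch [265. 140.] 0.78 [  -1. -164.   26.]
```

View pics/w3.png

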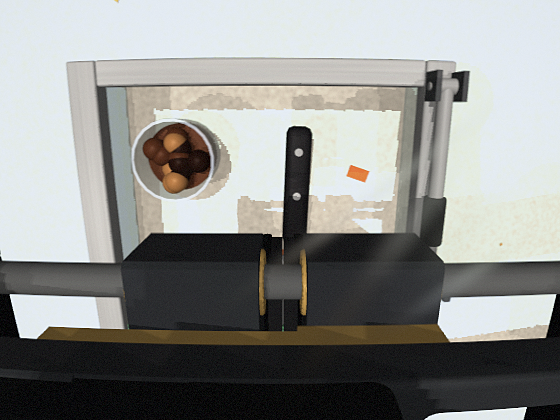

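The wrist view shows the bar lying along the rail with its sleeve at (434,220), and the handle at x 286–311 with its butt at (298,127). I check the keeper from the fixed cameras and measure the handle.

Run:
```python
from h import *
T=ext("wrist")
print("frame inner", np.round(w2c(atz("wrist",[[97,86],[421,86]],.125,T))))
print("handle butt l,r; mid l,r", np.round(w2c(atz("wrist",[[287,131],[311,131],[285,225],[308,225],[298,126]],.049,T))))
for n in ["scene","side"]:
    T=ext(n); im,d=vision.capture(n); cv2.imwrite(f"pics/{n}1.png",im[...,::-1])
    vv,uu=np.mgrid[100:300,120:380]; uv=np.c_[uu.ravel(),vv.ravel()]
    P=w2c(pts(n,uv,d,T)); ok=(d[uv[:,1],uv[:,0]]>0)&(abs(P[:,0]+140)<14)
    for a in range(-215,20,20):
        q=P[ok&(P[:,1]>=a)&(P[:,1]<a+20)&(P[:,2]>127)&(P[:,2]<250)]
        if len(q): print(n,a,len(q),np.round(np.median(q,0)),round(q[:,2].max()))
a=cv2.imread("pics/scene1.png")[130:290,130:350]; b=cv2.imread("pics/side1.png")[110:270,190:410]
cv2.imwrite("pics/k1.png",cv2.resize(np.hstack([a,b]),(800,290),interpolation=cv2.INTER_CUBIC))
```

```text
frame inner [[ 123. -215.  125.]
 [-130. -215.  125.]]
handle butt l,r; mid l,r [[ -27. -174.   49.]
 [ -51. -174.   49.]
 [ -25.  -77.   49.]
 [ -49.  -77.   49.]
 [ -38. -179.   49.]]
scene -215 52 [-138. -206.  141.] 147
scene -195 11 [-135. -191.  138.] 144
scene -95 31 [-136.  -86.  138.] 146
scene -75 40 [-139.  -64.  142.] 151
scene -55 40 [-143.  -47.  142.] 155
scene -35 29 [-136.  -25.  137.] 142
scene -15 30 [-136.   -4.  139.] 146
scene 5 13 [-134.    9.  144.] 148
side -215 41 [-139. -205.  140.] 150
side -195 17 [-143. -185.  140.] 145
side -175 17 [-142. -166.  140.] 143
side -155 12 [-140. -146.  141.] 142
side -135 17 [-141. -124.  143.] 145
side -115 21 [-141. -107.  144.] 146
side -95 23 [-140.  -90.  141.] 145
side -75 19 [-139.  -63.  143.] 153
side -55 65 [-142.  -46.  142.] 153
side -35 16 [-140.  -28.  141.] 144
side -15 21 [-141.   -8.  141.] 146
side 5 50 [-137.   11.  139.] 147
```

View pics/k1.png

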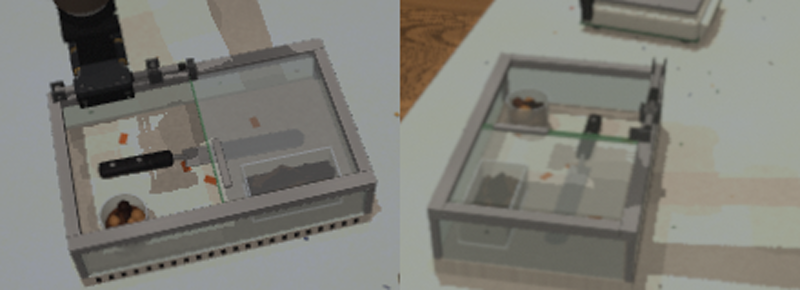

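The keeper bar is level along its whole length (top z about 141) and sits in the catch, so it is shut. Next comes the grasp: open the gripper and move over spatula_grip, offset in x so the gripper body clears the cheeks.

```bash
python3 -m creep '[[1,-15,0,0,0,0,0],[1,-35,0,0,0,0,0],[1,-52,0,20,0,0,0],[1,-52,0,50,0,0,0],[1,-52,0,70,0,0,0],[1,-52,0,90,0,0,0],[1,-52,0,100,0,0,0],[1,-52,0,110,0,0,0]]';  python3 - <<'E'
from h import *
go([-18,-79,32]); T=ext("wrist")
im,d=vision.capture("wrist"); cv2.imwrite("pics/w4.png",im[...,::-1])
E
```

```text
time_s: 6.72
tcp_pos: [0.5879, 0.0235, 0.3324]
ee_rot: [[0.101, -0.995, -0.0], [-0.995, -0.101, -0.0], [0.0, 0.0, -1.0]]
wrist_force: [0.3, 0.1, 0.7]
gripper_width: 0.526
gripper_force: 0.0
shift [  0.6  -3.9 118.4] turn [ 0.  -0.   0.2] t 6.72
```

View pics/w4.png

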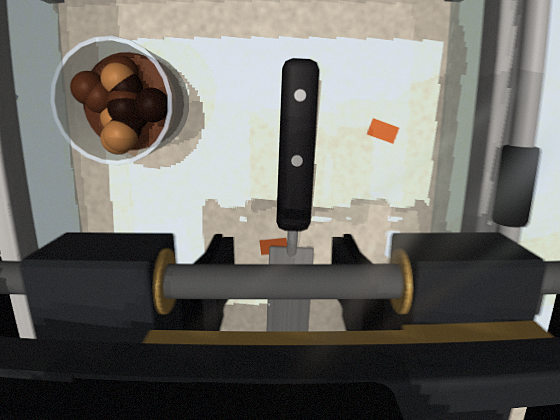

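The wrist view shows the handle from (300,60) to (293,230), its neck at (292,240), and the fingers opening at about (215,270) and (350,270).

```bash
python3 - <<'E'
from h import *
st(); T=ext("wrist")
print(np.round(w2c(atz("wrist",[[300,60],[293,228],[278,215],[311,215]],.048,T))), np.round(proj("wrist",[c2w([-18,-79,32])],T)))
E
python3 -m creep '[[1,0,-4,0,0,0,0],[1,0,-4,0,0,0,0],[1,0,-4,5,0,0,0],[1,0,-4,10,0,0,0],[1,0,-4,15,0,0,0],[1,0,-4,20,0,0,0]]'
```

```text
t 6.77 pt_case [-22.7 -78.5 148.6] F [-0.1 -0.3 -1.6] g 0.571 0.0
[[ -35. -177.   48.]
 [ -31.  -59.   48.]
 [ -20.  -69.   48.]
 [ -44.  -69.   48.]] [[276. 197.]]
time_s: 7.27
tcp_pos: [0.5921, 0.0239, 0.3124]
ee_rot: [[0.1, -0.995, 0.0], [-0.995, -0.1, 0.0], [-0.0, -0.0, -1.0]]
wrist_force: [-0.3, -0.3, -0.5]
gripper_width: 0.979
gripper_force: 0.0
```

```bash
python3 -m creep '[[1,0,0,20,0,0,0],[1,0,0,40,0,0,0],[1,0,0,58,0,0,0],[1,0,0,74,0,0,0],[1,0,0,86,0,0,0],[1,0,0,94,0,0,0],[1,0,0,98,0,0,0],[1,0,0,98,0,0,0]]';  python3 -c "
from h import *
st()"
```

```text
time_s: 7.93
tcp_pos: [0.5921, 0.0239, 0.2138]
ee_rot: [[0.1, -0.995, -0.002], [-0.995, -0.1, -0.0], [0.0, 0.002, -1.0]]
wrist_force: [0.3, -0.0, -0.3]
gripper_width: 0.999
gripper_force: 0.0
t 7.93 pt_case [-18.  -78.5  31.8] F [ 0.3 -0.  -0.3] g 0.999 0.0
```

```bash
python3 -m creep '[[-1,0,0,0,0,0,0],[-1,0,0,0,0,0,0],[-1,0,0,0,0,0,0],[-1,0,0,0,0,0,0],[-1,0,0,0,0,0,0],[-1,0,0,0,0,0,0],[-1,0,0,0,0,0,0],[-1,0,0,0,0,0,0]]'; python3 -m creep '[[-1,0,0,0,0,0,0],[-1,0,0,0,0,0,0],[-1,0,0,0,0,0,0],[-1,0,0,0,0,0,0],[-1,0,0,0,0,0,0],[-1,0,0,0,0,0,0]]'; python3 -c "
from h import *
st()
# plan: extraction path; tip z, tip y, tilt
s=r.sense();R=np.array(s['ee_rot']);G0=tool(0)
P0=np.array(s['tcp_pos'])
for ty,tz,th,x in [(172,40,0,-18),(171,38,6,-18),(170,40,12,-16),(166,42,18,-12),(150,42,22,-10),(120,42,24,-8),(90,42,28,-8),(60,42,33,-8),(30,45,39,-8),(0,50,45,-8),(-25,55,50,-8)]:
    t=np.radians(th)
    # grasp point (spatula_grip +11mm up in spatula z); tip is 250 ahead, 9 below grip
    u=np.array([0,np.cos(t),-np.sin(t)]); n=np.array([0,np.sin(t),np.cos(t)])
    tip=np.array([x,ty,tz]); g=tip-250*u+(9+11)*n; G=tool(th)
    P=c2w(g)-.164*G[:,2]; butt=tip-350*u
    hg=tz+max(ty,0)*np.tan(t); low=g+51*n+37*u
    print(th,'shift',np.round(R.T@(P-P0)*1000),'turn',np.round(Ro.from_matrix(R.T@G).as_rotvec(degrees=True),1),'line@glass',round(hg),'@frame',round(tz+(ty+215)*np.tan(t)) ,'butt',np.round(butt[1:]),'bodycorner',np.round(low[1:]))
"
```

```text
time_s: 8.6
tcp_pos: [0.5916, 0.0237, 0.2147]
ee_rot: [[0.1, -0.995, -0.002], [-0.995, -0.1, -0.001], [0.0, 0.002, -1.0]]
wrist_force: [-1.9, -0.3, 2.6]
gripper_width: 0.479
gripper_force: 1.0
time_s: 9.1
tcp_pos: [0.5923, 0.024, 0.2147]
ee_rot: [[0.1, -0.995, 0.0], [-0.995, -0.1, -0.0], [0.0, -0.0, -1.0]]
wrist_force: [0.6, -1.2, 0.3]
gripper_width: 0.294
gripper_force: 29.9
t 9.1 pt_case [-17.4 -78.4  32.7] F [ 0.6 -1.2  0.3] g 0.294 29.9
0 shift [-0.  1. -9.] turn [-0.  -0.   0.2] line@glass 40 @frame 40 butt [-178.   40.] bodycorner [-41. 111.]
6 shift [-20.   1. -32.] turn [-0.   6.   0.2] line@glass 56 @frame 79 butt [-177.   75.] bodycorner [-33. 131.]
12 shift [-42.  -2. -57.] turn [-0.  12.   0.2] line@glass 76 @frame 122 butt [-172.  113.] bodycorner [-24. 154.]
18 shift [-63.  -6. -80.] turn [-0.  18.   0.2] line@glass 96 @frame 166 butt [-167.  150.] bodycorner [-15. 175.]
22 shift [-66.  -8. -92.] turn [-0.  22.   0.2] line@glass 103 @frame 189 butt [-175.  173.] bodycorner [-21. 188.]
24 shift [-45. -10. -97.] turn [-0.  24.   0.2] line@glass 95 @frame 191 butt [-200.  184.] bodycorner [-46. 193.]
28 shift [ -34.  -10. -107.] turn [-0.  28.   0.2] line@glass 90 @frame 204 butt [-219.  206.] bodycorner [-65. 205.]
33 shift [ -29.  -10. -118.] turn [-0.1 33.   0.2] line@glass 81 @frame 221 butt [-234.  233.] bodycorner [-80. 218.]
39 shift [ -30.  -10. -131.] turn [-0.1 39.   0.1] line@glass 69 @frame 243 butt [-242.  265.] bodycorner [-91. 234.]
45 shift [ -32.  -10. -142.] turn [-0.1 45.   0.1] line@glass 50 @frame 265 butt [-247.  297.] bodycorner [-100.  251.]
50 shift [ -34.  -10. -150.] turn [-0.1 50.   0.1] line@glass 55 @frame 281 butt [-250.  323.] bodycorner [-108.  264.]
```

```bash
python3 -m creep '[[-1,0,1,-5,0,0,0],[-1,0,1,-10,0,0,0],[-1,-10,1,-21,0,3,0],[-1,-20,1,-32,0,6,0],[-1,-31,0,-45,0,9,0],[-1,-42,-2,-57,0,12,0],[-1,-42,-2,-57,0,12,0]]'
python3 - <<'E'
from h import *
st(.164)
a,d=vision.capture("scene"); b,d2=vision.capture("side")
T=ext("scene")
cv2.imwrite("pics/x1.png",cv2.resize(np.hstack([a[130:290,130:350],b[110:270,190:410]])[...,::-1],(800,290),interpolation=cv2.INTER_CUBIC))
E
```

```text
time_s: 9.68
tcp_pos: [0.5908, 0.068, 0.2745]
ee_rot: [[0.101, -0.995, 0.028], [-0.973, -0.105, -0.207], [0.208, -0.006, -0.978]]
wrist_force: [0.2, 0.8, -1.3]
gripper_width: 0.296
gripper_force: 29.9
t 9.68 pt_case [-13.4 -68.6 114.1] F [ 0.2  0.8 -1.3] g 0.296 29.9
```

View pics/x1.png

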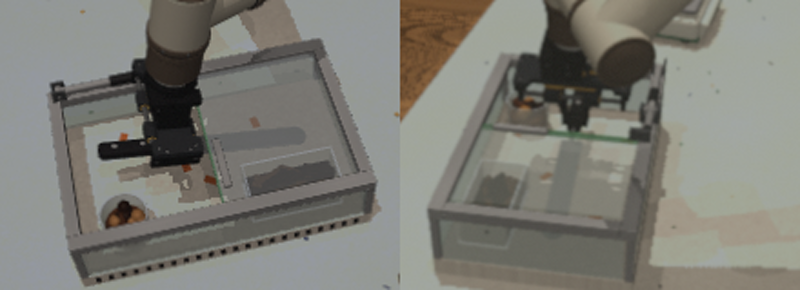

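The views show the handle tilted up at (120,150), with the blade still under the glass at (270,137). Everything else is where it was. I compute the remaining path.

```bash
cat > plan.py <<'E'
from h import *
import sys,json
st(.164)
for ty,tz,th,x in json.loads(sys.argv[1]):
    t=np.radians(th); u=np.array([0,np.cos(t),-np.sin(t)]); n=np.array([0,np.sin(t),np.cos(t)])
    g=np.array([x,ty,tz])-250*u+20*n
    print(ty,tz,th,round(tz+max(ty,0)*np.tan(t)),end=' '); go(g,th,.164)
E
python3 plan.py '[[167,41,15,-14],[164,42,18,-14],[150,42,19,-12],[135,42,20.5,-10],[120,42,23,-8],[105,42,25,-8],[90,42,28,-8]]'
```

```text
t 9.78 pt_case [-15.5 -69.9 111.5] F [ 0.8  0.2 -2.2] g 0.3 29.9
167 41 15 86 shift [ -6.7  -1.8 -13.1] turn [-0.1  3.1  0.2] t 9.78
164 42 18 95 shift [-14.2  -1.8 -25.7] turn [-0.1  6.1  0.2] t 9.78
150 42 19 94 shift [ -4.2  -3.8 -26.8] turn [-0.1  7.1  0.2] t 9.78
135 42 20.5 92 shift [  4.8  -5.8 -29.6] turn [-0.1  8.6  0.2] t 9.78
120 42 23 93 shift [  9.7  -7.8 -35.8] turn [-0.1 11.1  0.2] t 9.78
105 42 25 91 shift [ 16.3  -7.8 -39.9] turn [-0.1 13.1  0.2] t 9.78
90 42 28 90 shift [ 18.4  -7.8 -47.1] turn [-0.1 16.1  0.2] t 9.78
```

```bash
python3 -m creep '[[-1,-7,-2,-13,0,3,0],[-1,-14,-2,-26,0,6,0],[-1,-4,-4,-27,0,7,0],[-1,5,-6,-30,0,8.6,0],[-1,10,-8,-36,0,11,0],[-1,16,-8,-40,0,13,0],[-1,18,-8,-47,0,16,0],[-1,18,-8,-47,0,16,0]]'; python3 plan.py '[[75,42,30,-8],[60,42,33,-8],[45,42,36,-8],[30,45,39,-8],[15,47,42,-8],[0,50,45,-8],[-15,53,48,-8],[-25,55,50,-8]]'
```

```text
time_s: 10.45
tcp_pos: [0.5988, 0.0574, 0.3213]
ee_rot: [[0.088, -0.995, 0.046], [-0.879, -0.099, -0.467], [0.47, 0.001, -0.883]]
wrist_force: [0.5, 0.3, -1.9]
gripper_width: 0.294
gripper_force: 29.9
t 10.45 pt_case [  -7.8 -122.7  176.5] F [ 0.5  0.3 -1.9] g 0.294 29.9
75 42 30 85 shift [ 5.7  0.3 -2.7] turn [0.  2.  0.1] t 10.45
60 42 33 81 shift [ 8.6  0.3 -8.2] turn [0.  5.  0.1] t 10.45
45 42 36 75 shift [ 10.7   0.3 -13. ] turn [0.  8.  0.1] t 10.45
30 45 39 69 shift [ 13.7   0.3 -20. ] turn [ 0.  11.   0.1] t 10.45
15 47 42 61 shift [ 15.7   0.3 -25.4] turn [ 0.  14.   0.1] t 10.45
0 50 45 50 shift [ 17.6   0.3 -31. ] turn [-0.  17.   0.1] t 10.45
-15 53 48 53 shift [ 18.9   0.3 -36. ] turn [-0.  20.   0.1] t 10.45
-25 55 50 55 shift [ 19.6   0.3 -38.9] turn [-0.  22.   0.1] t 10.45
```

```bash
python3 -m creep '[[-1,6,0,-3,0,2,0],[-1,9,0,-8,0,5,0],[-1,11,0,-13,0,8,0],[-1,14,0,-20,0,11,0],[-1,16,0,-25,0,14,0],[-1,18,0,-31,0,17,0],[-1,19,0,-36,0,20,0],[-1,20,0,-39,0,22,0]]'; python3 plan.py '[[-32,55,50,-8],[-32,150,50,-8],[-32,280,50,-8]]'
python3 - <<'E'
from h import *
b,_=vision.capture("side");a,_=vision.capture("scene")
cv2.imwrite("pics/x2.png",cv2.resize(np.hstack([a[90:290,130:350],b[70:270,190:410]])[...,::-1],(800,363),interpolation=cv2.INTER_CUBIC))
E
```

```text
time_s: 11.12
tcp_pos: [0.5987, 0.0588, 0.3646]
ee_rot: [[0.065, -0.995, 0.075], [-0.64, -0.099, -0.762], [0.765, 0.002, -0.643]]
wrist_force: [0.0, 0.2, -0.8]
gripper_width: 0.297
gripper_force: 29.9
t 11.12 pt_case [  -7.7 -169.9  259. ] F [ 0.   0.2 -0.8] g 0.297 29.9
-32 55 50 55 shift [4.9 0.3 5.5] turn [0.  0.1 0.1] t 11.12
-32 150 50 150 shift [ 77.6   0.5 -55.6] turn [0.  0.1 0.1] t 11.12
-32 280 50 280 shift [ 177.1    0.8 -139.3] turn [0.  0.1 0.1] t 11.12
```

View pics/x2.png

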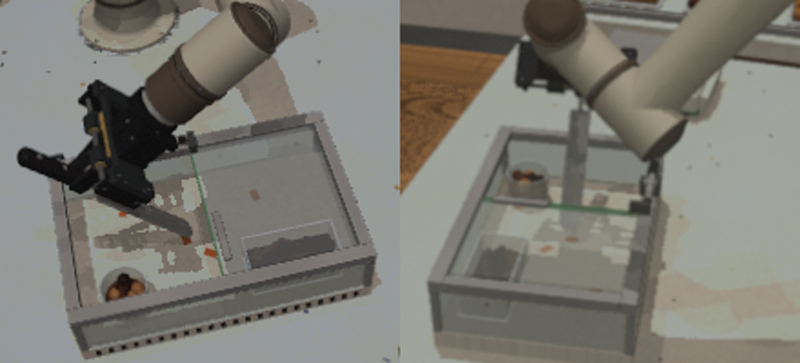

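The blade tip is out from under the glass edge, at (188,233) in the crop. I lift straight up.

```bash
python3 -m creep '[[-1,5,0,5,0,0,0],[-1,20,0,-7,0,0,0],[-1,43,0,-26,0,0,0],[-1,74,0,-52,0,0,0],[-1,104,0,-78,0,0,0],[-1,131,0,-100,0,0,0],[-1,158,1,-123,0,0,0],[-1,181,1,-142,0,0,0]]'; python3 plan.py '[[-32,300,50,-8]]'
```

```text
time_s: 11.88
tcp_pos: [0.5979, 0.0509, 0.5976]
ee_rot: [[0.064, -0.995, 0.077], [-0.642, -0.1, -0.76], [0.764, -0.001, -0.645]]
wrist_force: [0.6, -0.6, -2.0]
gripper_width: 0.302
gripper_force: 29.9
t 11.88 pt_case [  -8.8 -177.5  491.8] F [ 0.6 -0.6 -2. ] g 0.302 29.9
-32 300 50 300 shift [ 9.  -1.2 -8.2] turn [-0.1  0.2  0. ] t 11.88
```

Raised to a tip height of about 288 mm. I let it settle, then check the spatula, keeper and surroundings.

```bash
python3 -m creep '[[-1,8,0,-7,0,0,0],[-1,8,0,-7,0,0,0],[-1,8,0,-7,0,0,0],[-1,8,0,-7,0,0,0],[-1,8,0,-7,0,0,0],[-1,8,0,-7,0,0,0],[-1,8,0,-7,0,0,0],[-1,8,0,-7,0,0,0]]'
python3 - <<'E'
from h import *
st(.164); b,d=vision.capture("side"); T=ext("side")
for t in ["spatula_tip","spatula"]:
    for q in vision.find_in("side",t)[:2]: print(t,np.round(q["uv"]),round(q["conf"],2),np.round(w2c(pts("side",[q["uv"]],d,T)[0])))
q=vision.cut_out("side","spatula")
if q:
    v,u=np.nonzero(q[0]["region"]); P=w2c(pts("side",np.c_[u,v],d,T)); print(len(P),np.percentile(P,[5,50,95],axis=0).round())
vv,uu=np.mgrid[100:300,120:380]; uv=np.c_[uu.ravel(),vv.ravel()]; P=w2c(pts("side",uv,d,T))
q=P[(abs(P[:,0]+140)<10)&(abs(P[:,1]+20)<15)&(P[:,2]>127)&(P[:,2]<300)]; print("bar end z",np.median(q[:,2]) if len(q) else None)
a,_=vision.capture("scene")
cv2.imwrite("pics/x3.png",cv2.resize(np.hstack([a[20:300,80:360],b[20:300,150:430]])[...,::-1],(800,400)))
E
```

```text
time_s: 12.55
tcp_pos: [0.5986, 0.0523, 0.6051]
ee_rot: [[0.065, -0.995, 0.076], [-0.639, -0.1, -0.762], [0.766, 0.001, -0.643]]
wrist_force: [0.3, 0.4, -0.7]
gripper_width: 0.3
gripper_force: 29.9
t 12.55 pt_case [  -8.2 -176.5  499.7] F [ 0.3  0.4 -0.7] g 0.3 29.9
spatula_tip [282.  98.] 0.78 [  2. -85. 351.]
spatula_tip [276. 210.] 0.58 [-20. 133. 119.]
spatula [284.  98.] 0.97 [ -5. -79. 353.]
724 [[ -27. -145.  297.]
 [  -8.  -83.  355.]
 [   9.  -36.  422.]]
bar end z 140.79849628664897
```

View pics/x3.png

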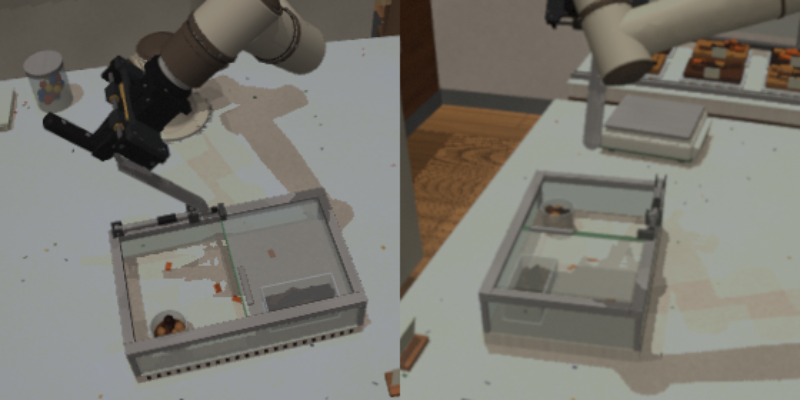

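The spatula is held above the case with its tip at z of at least 290 mm. The keeper is shut (end of the bar at z 141), and the tubs look undisturbed. I hand in.

```bash
python3 -c "
from station import r
print(r.finish_job())"
```

```text
the job is handed in; nothing more can be done
None
```

The job is handed in at about 12.6 s of the 51 s allowed: the keeper is shut in its catch, and the spatula is held still in the gripper with its lowest point about 29 cm up (roughly 16 cm above the glass); the tubs look undisturbed, and the arm stayed clear of the tray after its start.

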